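# Set the lathe's speed range and start it

## Task

The wood lathe is stopped and the next job needs its fourth speed range: with the fingertips, push the tab of the range selector on the control console round until it points at the four dots, and once it has clicked in there press the plain start button right down and let it come back up. Push the selector, do not grip or force it, and do not press start on any other range. Leave the mushroom-headed stop button and the speed knob alone, and leave the things lying on the bench where they are.

Things in the scene. Friction and masses are not known exactly. Their poses are not given: they have to be found in the camera images.
- console: Fixed grey sheet-steel control console of the lathe, 190 (x) by 300 (y) mm, on the bench. Origin: centre of its underside; x points from its front (robot's side) edge to its rear, y to the operator's left, z up. Its flat aluminium panel slopes up to the rear at 10 degrees, 74 mm high over the origin; on it stand selector (left), start and stop (front right), speed knob (right), flat read-out.
- selector_axis (a point): Point on the range selector's turning axis, in the panel's surface. Fixed, does not turn with the selector: z is the panel's outward normal (the turning axis), x points up the slope to the console's rear, y to the operator's left. No other control stands within 90 mm of the axis; the marks round it are flat.
- selector (a joint): Range selector, rad: 0 at one dot, growing clockwise from above, a click each 0.524: two dots 0.524, three 1.047, four 1.571, five 2.094, six 2.618. Starts at one to three. The lever points 1.309 minus this value from the axis point's x towards its y. About 4 N at the tab moves it out of a click; a little past half way (0.26 rad) it snaps on into the next click and stays.
- selector_tab (a point): Middle of the selector's tab, turning with it: 52 mm from the axis, 22 mm above the panel; x points outward along the lever. The selector is a black hub (52 mm across, 27 high) with one radial lever 11 mm wide, its top 22 mm above the panel, ending in an upright tab 11 mm wide, from 46 to 58 mm off the axis and 6 to 38 mm above the panel.
- mark_four (a point): The four dots (2 by 2, each 6 mm across, black, flat on the panel), 78 mm from the selector's axis. The six marks lie round the selector's rear side: one dot at the left, then two, three, four, five, six clockwise, each with a short tick on its inner side. Four lies 15 degrees to the right of straight up the slope.
- start_top (a point): Centre of the start button's top face, moving with it: a plain flat round black button 26 mm across in a steel collar 42 mm across and 13 high, its top 23 mm above the panel, near the panel's front edge, about 115 mm right of the selector. It is pressed straight down into the panel.
- start (a joint): Start button travel, m: 0 up, 0.006 right down (spring, about 5 N at the bottom). It counts as pressed from 0.004.
- stop_top (a point): Top of the stop button, a domed mushroom head 40 mm across, 29 mm above the panel, 63 mm to the right of start. Not to be touched.
- stop (a joint): Stop button travel, m: 0 up, 0.006 down. Must stay up.
- speed_pointer (a point): Point on the rim of the speed knob, 12 mm off its axis: a round knob 30 mm across with a bar grip, 45 mm high over the panel, at the panel's right. Must not be turned.
- chuck_key: Loose T-shaped steel chuck key lying on the bench, about 100 by 95 mm, 18 mm high. Origin near the middle of it, at bench height.
- wax_tin: Loose round tin, 72 mm across, 50 mm high, on the bench. Origin: centre of its underside.
- bowl: Loose small turned wooden bowl, 96 mm across, 48 mm high, on the bench. Origin: centre of its underside.
- blank: Loose square wood blank lying on the bench behind the console, 50 by 180 by 50 mm, long side along its y axis. Origin: centre of its underside.

How it is judged (in metres and radians):
On the way, in this order (a step that is already met when the one before it is completed fails the run):
1. the selector has clicked in at the four dots (within 7 degrees) (value of joint selector between 1.45 and 1.69 rad and value of joint start below 0.002 m), for 0.3 s.
2. the start button is pressed down (4 mm or more) with the selector at four dots (value of joint selector between 1.45 and 1.69 rad and value of joint start above 0.004 m), for 0.05 s.
At the end, for the whole second after the job is handed in: The selector rests at the four dots (1.571 rad, within 0.12 rad), the start button has been pressed after that and is up again (under 1.5 mm), the stop button is up (value of joint selector between 1.45 and 1.69 rad and value of joint start below 0.0015 m and velocity of joint selector between -0.05 and 0.05 rad/s and value of joint stop below 0.002 m); the robot touches nothing.
It fails at once if start is pressed (3 mm or more) while the selector is not at the four dots (value of joint start above 0.003 m and not (value of joint selector between 1.45 and 1.69 rad)).
It fails at once if the selector is gripped or forced: more than 30 N from the fingers on it (contact force between the fingers and selector above 30 N).
It fails at once if the stop button is pressed (3 mm or more) (value of joint stop above 0.003 m).
It fails at once if the speed knob is turned (its rim moves more than 4 mm) (distance of speed_pointer from where it was at the start of the episode above 0.004 m).
It fails at once if a thing lying on the bench is lifted or shifted by more than 30 mm (distance of any of chuck_key, wax_tin, bowl, blank from where it was at the start of the episode above 0.03 m).
It also fails if it takes over 54 s, if anything falls off the work surface, if the arm or the gripper's body presses on something with over 40 N, if the wrist force passes 120 N, or if a joint passes its speed limit or range.

## Robot

A 6-joint arm with a two-finger parallel gripper is mounted at the origin on the work surface. World frame = base frame: x ahead of the robot, y to its left, z up, the work surface at z = 0. Lengths are in m, angles in degrees, forces in N, time in s.
With the tool pointing down it reaches from about 0.375 to 0.75 m from the base axis. Payload 9 kg.
Tool frame: the origin (TCP) lies where the fingers leave the gripper's body, on its centre line; the fingertips stand 73 mm ahead of it and the grasp point (between the pads) lies 54 mm ahead of it (robot.tip_reach is the distance from the TCP to the fingertips, in m); z points along the fingers, y is the direction in which the jaws open and shut (so a half turn about z gives the same grasp; the last joint's range is limited). The gripper opens to 85 mm and grips with 20 to 120 N. Pads are 22 mm wide; open, the fingers measure 114 mm over their backs; the gripper's body (76 mm by 85 mm) begins 54 mm behind the grasp point. The pads swing forward as they close: fully open they stand 13 mm farther back than shut.
Start: joints at [-81.114, 5.964, 5.575, 89.605, 0, 77.527], TCP at [0.219, -0.559, 0.304] pointing down, gripper open.
Joint ranges: [-171.21, 171.21], [-48.23, 106.86], [-62.78, 66.21], [-105.2, 120.99], [-86.42, 89.51], [-180, 180]. Speed limits (degrees/s): [127.2, 127.2, 147.25, 180, 180, 180].

## Interface

Orientations are given as [roll, pitch, yaw] about the fixed x, y, z axes, in that order (R = Rz(yaw) Ry(pitch) Rx(roll)).
In Python, from plant import robot gives the robot as it stands. Calls block until the motion is done:
- robot.move_pose(position, orientation): joint-space move of the TCP to a pose.
- robot.line_to(position, vel=0.15, rotation=None, guard=None): straight line of the TCP; rotation=None keeps the orientation; vel is the mean speed in m/s. With guard (N) it stops when the force on the tool has changed by that much, and returns True; else False.
- robot.goto_joints(angles): joint-space move.
- robot.set_gripper(opening): finger opening in m; the grip force is fixed at half the most; returns when the fingers have stopped.
- robot.pause(seconds).
- robot.ik(position, orientation): joint angles nearest the present ones, or None.
- robot.observe(): the state.
- robot.grab_frame(name): name is "side" or "top" or "wrist"; returns the picture (384x512x3 uint8, blue, green, red); there is no depth.
- robot.get_calibration(name): a dict with "vertical_fov" (degrees; the focal length in pixels is half the picture's height over the tangent of half this angle, whatever the lens; pixels are square), "cx", "cy" (the principal point, pixels), "rvec" (rotation vector, rad) and "tvec" (3), from world to camera coordinates, as OpenCV has them. Camera axes: x right, y down, z forward; pixel columns grow to the right and rows downward; lengths in m; the calibration is good to about 2 mm. A picture is of the moment at which its call begins: read the wrist's pose just before it. get_calibration takes no time and is no camera call; for the wrist camera it gives the pose at the moment of the call.
A pose or a line that the arm cannot do raises robot.IKError and nothing moves.
- robot.job_done(): hands the job in, once; it reports no verdict.
The state is a dict: "time": time; "q": joint angles; "qvel": joint speeds; "joint_torque": joint torques, N m; "tool_pos": TCP position; "tcp_rot": TCP orientation; "ft_force": force on the tool from outside, world axes, zero at the start; "torque": the same for the moment, N m; "gripper_width": finger opening in m.
Only numpy, scipy, OpenCV 4.12 (cv2) and the standard library are available. Lean on these libraries where they do the work, as an engineer would, in place of code of your own. Each camera call takes 0.05 s, during which the arm holds its last target. There are 200 camera calls.

## Working session

There is one attempt and no reset: what is moved stays moved. The work goes in short steps, each a Python script; the robot and the scene stay as the last script left them, time stands still between calls to the robot, and variables do not carry over. Pictures are saved under pics/ and viewed, about 8 in all and at most 12, crops included, and the job is handed in when it is done.

```bash
ls; mkdir -p pics; python3 - <<'E'
from plant import robot
import cv2
for n in("top","side"):
    cv2.imwrite(f"pics/{n}0.png",robot.grab_frame(n)); print(n,robot.get_calibration(n))
print(robot.observe()["time"],robot.tip_reach)
E
```

```text
pics
top {'vertical_fov': 48.04660870976593, 'cx': 254.28923861283684, 'cy': 193.5576503784736, 'rvec': array([ 2.13323607, -2.07496587,  0.2246519 ]), 'tvec': array([0.02894291, 0.62601432, 0.9083172 ])}
side {'vertical_fov': 44.73293882998642, 'cx': 259.4876399938375, 'cy': 185.92334260100148, 'rvec': array([ 2.0874682 , -0.17599423,  0.10932796]), 'tvec': array([-0.56914235,  0.15981153,  0.92051845])}
0.1 0.0726
```

View pics/top0.png

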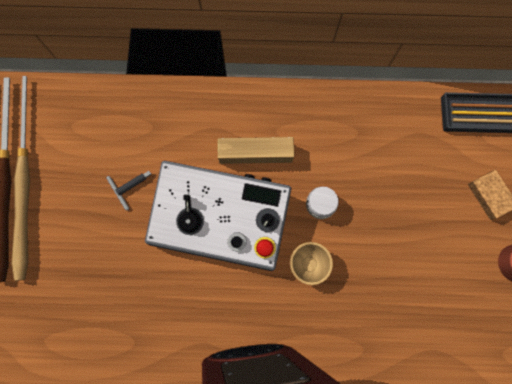

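View pics/side0.png

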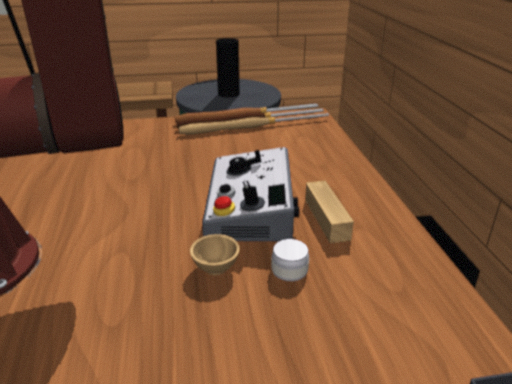

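```bash
python3 - <<'E'
import cv2
a=cv2.imread("pics/top0.png")[150:280,140:300]
cv2.imwrite("pics/top0c.png",cv2.resize(a,None,fx=4.5,fy=4.5,interpolation=cv2.INTER_CUBIC))
E
```

```text
(no output)
```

View pics/top0c.png

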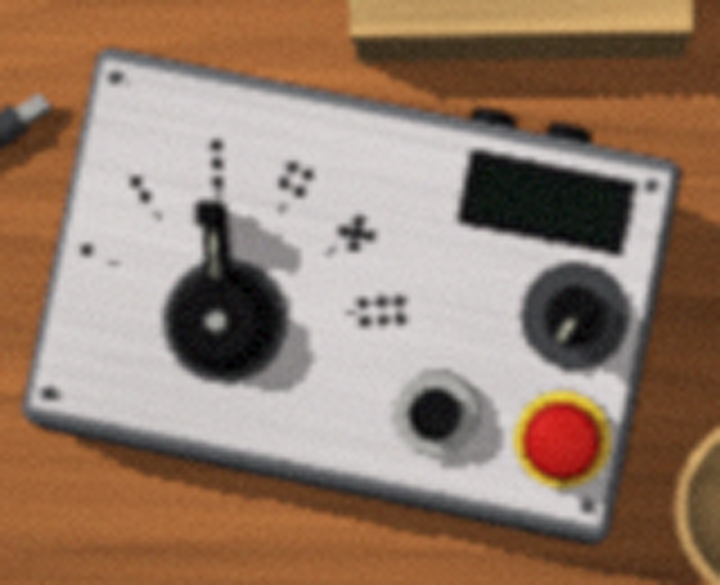

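```bash
cat > h.py <<'E'
import numpy as np,cv2
from scipy.optimize import least_squares
from scipy.spatial.transform import Rotation as Ro
T10=np.radians(10)
def proj(c,P):
    f=192/np.tan(np.radians(c["vertical_fov"])/2)
    K=np.array([[f,0,c["cx"]],[0,f,c["cy"]],[0,0,1]])
    return cv2.projectPoints(np.array(P,float),c["rvec"],c["tvec"],K,None)[0][:,0]
def panel(p,u,v,h=0):  # p=(x,y,yaw): panel coords u up slope, v left, h out -> world; origin over console centre
    R=Ro.from_euler('z',p[2]).as_matrix()@Ro.from_euler('y',-T10).as_matrix()
    return R@np.array([u,v,h])+[p[0],p[1],.074], R
def model(p):  # p= x,y,yaw,su,sv,bu,bv
    L=[]
    for k in range(6):
        a=1.309-.5236*k; L.append(panel(p,p[3]+.078*np.cos(a),p[4]+.078*np.sin(a))[0])
    c=.095/np.cos(T10)
    for s,t in((1,1),(1,-1),(-1,-1),(-1,1)): L.append(panel(p,s*c,t*.15)[0])
    L.append(panel(p,p[5],p[6],.023)[0]); L.append(panel(p,p[3],p[4],.027)[0])
    return L
E
python3 - <<'E'
from h import *
from plant import robot
c=robot.get_calibration("top")
px=np.array([(86,250),(141,188),(217,164),(296,179),(357,233),(382,312),(103,52),(678,165),(603,540),(27,418),(435,414),(216,321)],float)
px=(px+.5)/4.5-.5+[140,150]
r=least_squares(lambda p:(proj(c,model(p))-px).ravel(),[.55,0,0,0,.07,-.05,-.04],loss='soft_l1')
p=r.x;print(p.round(4),np.degrees(p[2]));print((proj(c,model(p))-px).round(2).tolist())
np.save("p.npy",p)
print("axis",panel(p,p[3],p[4])[0],"start",panel(p,p[5],p[6],.023)[0])
a=1.309-1.047;print("tab",panel(p,p[3]+.052*np.cos(a),p[4]+.052*np.sin(a),.022)[0])
# tab top check
print(((proj(c,[panel(p,p[3]+.052*np.cos(a),p[4]+.052*np.sin(a),.038)[0]])-[140,150]+.5)*4.5-.5))
E
```

```text
[ 0.5739  0.127  -0.1803 -0.0264  0.0581 -0.0487 -0.0551] -10.331333793756569
[[0.23, -0.14], [0.01, 0.21], [0.13, -0.12], [0.08, 0.16], [-0.11, 0.15], [-0.08, -0.21], [-1.03, -2.23], [1.88, -0.66], [1.07, 1.51], [-2.36, 0.5], [0.0, 0.0], [-0.26, -0.03]]
axis [0.55867496 0.18883579 0.06941005] start [0.51291664 0.08214898 0.08820095]
tab [0.60599259 0.19390062 0.09979738]
[[205.02249833 212.48161156]]
```

```bash
cat >> h.py <<'E'
def pose(p,u,v,h,yaw_extra=90):
    """TCP pos+rpy with shut fingertips at panel coords; tool z into the panel, tool y up slope (yaw_extra 90/-90)"""
    w,R=panel(p,u,v,h)
    Rt=R@Ro.from_euler('z',yaw_extra,degrees=True).as_matrix()@np.diag([1,-1,-1.])
    return w-Rt[:,2]*.0726, Ro.from_matrix(Rt).as_euler('xyz',degrees=True)
E
python3 - <<'E'
from h import *
from plant import robot
p=np.load("p.npy"); su,sv,bu,bv=p[3:7]
for ye in(0,90,180,-90):
  print(ye,[None if q is None else np.round(q,0).tolist() for q in (robot.ik(*pose(p,*a,ye)) for a in((su+.051,sv+.045,.12),(su+.051,sv,.014),(bu,bv,.015)))])
robot.set_gripper(0)
best=[ye for ye in(90,-90) if robot.ik(*pose(p,su+.051,sv+.045,.12,ye)) is not None]
ye=min(best,key=lambda y:abs(robot.ik(*pose(p,su+.051,sv+.045,.12,y))[5]));print(ye)
robot.move_pose(*pose(p,su+.02,sv+.045,.16,ye))
c=robot.get_calibration("wrist");im=robot.grab_frame("wrist")
im2=im.copy()
for q in proj(c,model(p)): cv2.circle(im2,tuple(int(v) for v in q.round()),2,(0,255,0),-1)
cv2.imwrite("pics/w1.png",cv2.resize(im2,None,fx=1.5,fy=1.5,interpolation=cv2.INTER_CUBIC))
o=robot.observe();print(o["time"],o["tool_pos"],o["ft_force"],o["gripper_width"])
E
```

```text
0 [[11.0, 1.0, -4.0, 76.0, -4.0, -159.0], [6.0, 1.0, -15.0, 65.0, -3.0, -164.0], [-5.0, -20.0, -35.0, 65.0, -1.0, -175.0]]
90 [[11.0, 1.0, -4.0, 76.0, -4.0, 111.0], [6.0, 1.0, -15.0, 65.0, -3.0, 106.0], [-5.0, -20.0, -35.0, 65.0, -1.0, 95.0]]
180 [[11.0, 1.0, -4.0, 76.0, -4.0, 21.0], [6.0, 1.0, -15.0, 65.0, -3.0, 16.0], [-5.0, -20.0, -35.0, 65.0, -1.0, 5.0]]
-90 [[11.0, 1.0, -4.0, 76.0, -4.0, -69.0], [6.0, 1.0, -15.0, 65.0, -3.0, -74.0], [-5.0, -20.0, -35.0, 65.0, -1.0, -85.0]]
-90
3.9417 [0.54663243 0.23627997 0.30188962] [ 0.90701748  0.94985292 -0.70708306] -1.3994383458476743e-05
```

View pics/w1.png

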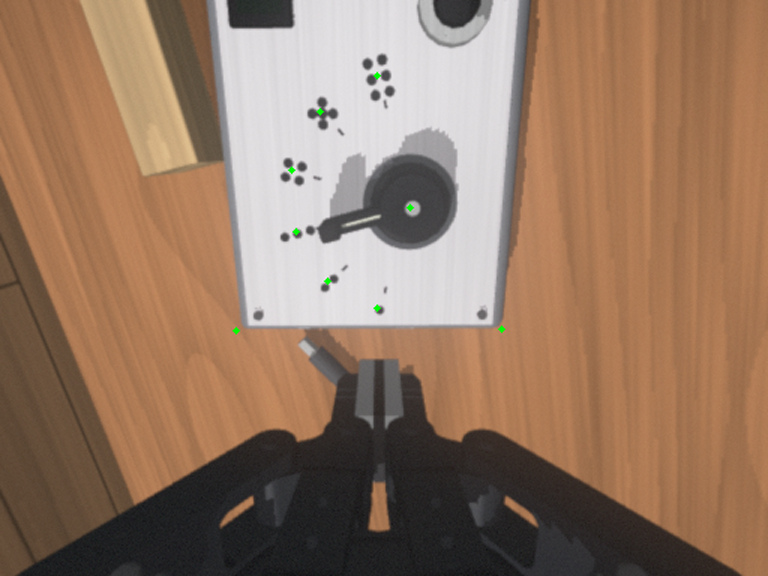

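```bash
python3 - <<'E'
from h import *
from plant import robot
p=np.load("p.npy"); su,sv=p[3:5]
P=lambda v,h:pose(p,su+.051,sv+v,h,-90)
robot.move_pose(*P(.048,.07))
print("down hit",robot.line_to(P(.048,.014)[0],vel=.08,guard=8))
f0=robot.observe()["ft_force"]
for v in(.030,.024,.020,.016,.0125,.011):
    hit=robot.line_to(P(v,.014)[0],vel=.02,guard=14)
    o=robot.observe();print(v,hit,(np.array(o["ft_force"])-f0).round(1),o["time"])
    if hit:break
robot.pause(.3)
c=robot.get_calibration("wrist");im=robot.grab_frame("wrist")
cv2.imwrite("pics/w2.png",im);cv2.imwrite("pics/t2.png",cv2.resize(robot.grab_frame("top")[150:280,140:300],None,fx=4.5,fy=4.5,interpolation=cv2.INTER_CUBIC))
E
```

```text
down hit False
0.03 False [ 2.8  4.5 -0.2] 6.3083
0.024 False [2.1 2.  1.4] 6.7583
0.02 False [-0.3  0.9 -0.1] 7.1083
0.016 False [-0.2  0.3  0.1] 7.4583
0.0125 False [-0.8  0.8 -0. ] 7.7833
0.011 False [0.5 0.1 0.5] 8.0333
```

View pics/w2.png

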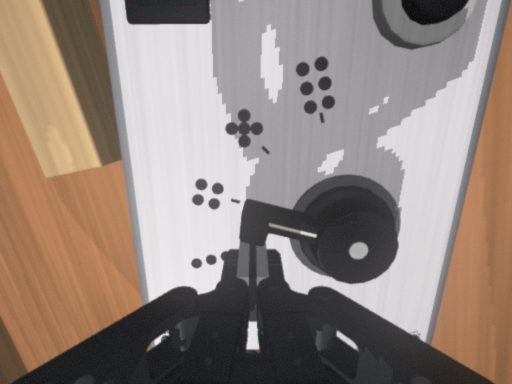

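The selector has moved towards four (tab at about (262,220)) and the force is back to zero. I'll back off and check from a clear view.

```bash
python3 - <<'E'
from h import *
from plant import robot
p=np.load("p.npy"); su,sv,bu,bv=p[3:7]
P=lambda v,h:pose(p,su+.051,sv+v,h,-90)
robot.line_to(P(.035,.014)[0],vel=.08)
robot.line_to(P(.048,.09)[0],vel=.12)
robot.move_pose(*pose(p,su+.02,sv+.045,.16,-90))
c=robot.get_calibration("wrist");im=robot.grab_frame("wrist")
for k in(2,3,4):
    a=1.309-.5236*k
    q=proj(c,[panel(p,su+.052*np.cos(a),sv+.052*np.sin(a),.038)[0]])[0]
    cv2.circle(im,tuple(int(v) for v in q.round()),3,(0,255,0),1)
for q in proj(c,[panel(p,bu,bv,.023)[0]]): cv2.circle(im,tuple(int(v) for v in q.round()),2,(0,0,255),-1)
cv2.imwrite("pics/w3.png",cv2.resize(im,None,fx=1.5,fy=1.5,interpolation=cv2.INTER_CUBIC));print(robot.observe()["time"])
E
```

```text
10.1333
```

View pics/w3.png

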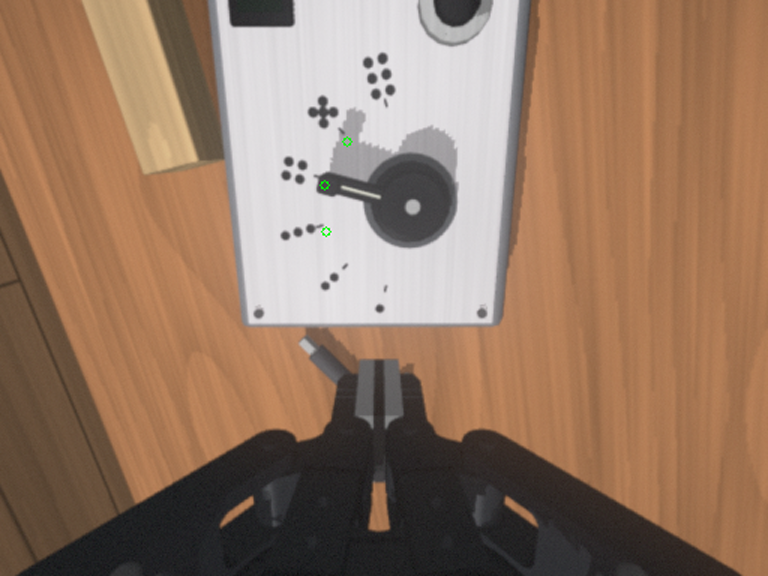

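Pointing exactly at the predicted four-dot position (tab at (325,185)). Now I'll press start.

```bash
python3 - <<'E'
from h import *
from plant import robot
p=np.load("p.npy"); su,sv,bu,bv=p[3:7]
P=lambda h:pose(p,bu,bv,h,-90)
robot.move_pose(*P(.08))
robot.line_to(P(.032)[0],vel=.08,guard=10)
f0=np.array(robot.observe()["ft_force"])
n=panel(p,0,0)[1][:,2]
for h in(.028,.025,.023,.021,.019,.0175,.0165,.0155,.014,.0125):
    hit=robot.line_to(P(h)[0],vel=.02,guard=12)
    f=(np.array(robot.observe()["ft_force"])-f0)@n
    w,_=panel(p,0,0); t=(np.array(robot.observe()["tool_pos"])-P(0)[0])@n
    print(h,hit,round(f,1),"tip h",round(t,4))
    if hit or f>8: break
robot.pause(.15);print("held",(np.array(robot.observe()["ft_force"])-f0)@n)
im=robot.grab_frame("side");cv2.imwrite("pics/s4.png",im)
robot.line_to(P(.06)[0],vel=.08)
robot.line_to(P(.14)[0],vel=.15)
robot.move_pose(*pose(p,bu,bv+.07,.16,-90))
cv2.imwrite("pics/w5.png",cv2.resize(robot.grab_frame("wrist"),None,fx=1.5,fy=1.5))
print(robot.observe()["time"])
E
```

```text
0.028 False -0.5 tip h 0.028
0.025 False -0.8 tip h 0.0248
0.023 False 0.4 tip h 0.023
0.021 False 1.7 tip h 0.0211
0.019 False 3.6 tip h 0.0191
0.0175 False 3.6 tip h 0.0176
0.0165 False 7.2 tip h 0.0169
0.0155 False 16.3 tip h 0.0167
held 16.7449613497805
15.825
```

View pics/w5.png

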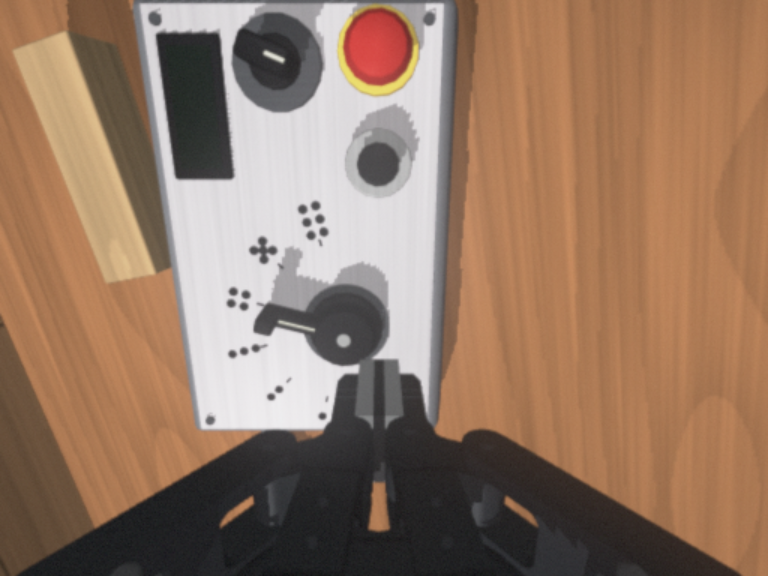

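The spring rose from first contact at 23 mm to a hard stop at about 16.8 mm, so the button went down its full 6 mm. The picture shows start up again at (378,163), and the selector's lever on four at (270,318).

```bash
python3 - <<'E'
from plant import robot
o=robot.observe();print(o["time"],o["ft_force"])
robot.job_done()
E
```

```text
15.825 [-0.44030938 -0.56435098 -0.64875051]
the job is handed in; nothing more can be done
```

The selector now sits at the four dots and start has been pressed and released. I handed the job in at about 16 s of the 54 s allowed.

- **Selector:** It started at three dots. I pushed its tab one click clockwise with shut fingertips. The largest force read between pushing steps was about 5 N, and the 14 N guard never tripped. A wrist picture with the fingers backed off showed the tab on the predicted four-dot position.
- **Start:** I pressed it along the panel's normal. The fingertips met it at 23 mm and hit the hard stop at about 16.8 mm, which is its full 6 mm of travel, with a force of about 17 N.
- **Last checks:** After I let go, the wrist picture showed start up again and the selector still at four. The stop button and speed knob looked untouched, and the arm was clear of everything. I did not take a last picture of the tin, bowl and chuck key, but the arm never went down near them.

One early measurement disagreed: the console's corners fitted about 2 pixels off all round, probably because its edges are rounded. The dots fitted within about 0.25 pixel and matched the wrist camera, so I relied on those.

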